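Restock a shelf lane with one basket from a nested stack

TASK

Take just the top yellow basket off the nested stack without lifting or shifting the ones beneath, stand it upright lengthwise on the open front of the counter shelf at the lane with the green strip, and let go of it. Then push it, without lifting it, straight back along that lane under the upper deck until it is fully home against the back bar. Set it down gently, and leave the other baskets and everything else on the table where they are.

Things in the scene. Friction and masses are not known exactly. Their poses are not given: they have to be found in the camera images.
- basket_top: The basket to move: yellow woven rigid trough, top one of a nested stack of three alike. 120 mm long (x), 60 wide (y), 55 tall, about 0.1 kg, open on top. Its upper 20 mm is an upright collar, 120 x 60 outside, 4 mm thick; the body below is set in 3.5 mm at the sides and tapers to a foot 95 x 35. Best gripped across its width, on the collar. Origin: centre of its underside; z up.
- basket_second: The second basket of the stack, alike, nested, its origin 20 mm below that of the top one; it must stay. Each collar sits on the collar beneath, outsides flush, so fingers reaching more than 20 mm below the top rim also close on this basket.
- basket_bottom: The third, bottom basket of the stack, alike, standing on the table; it must stay. Origin at the centre of its underside. The whole stack is 95 mm tall.
- lane_mark: The empty lane, marked by a flat green strip (150 mm long, no height) along the open front of the deck and a green tag on the front edge. Origin on the deck top, where the centre of the basket's underside is when home (touching the back bar puts it at x = about +2 mm). x runs along the lane into the shelf, away from the robot; z up. The open front is x = -250 to -65 mm.
- lane_entry (a point): Mouth of the lane, midway between its two steel wire rails where these begin to run straight, 45 mm above the deck, at x = -40 mm of lane_mark. The rails (6 mm thick) run along y = -40 and +40 mm, so 74 mm are free between them; their front ends flare out to y = -49 and +49 mm at x = -62 mm.
- lane_stop (a point): Point on the face of the steel back bar that ends the lane, 45 mm above the deck (collar height), at x = 62 mm of lane_mark.
- upper_front (a point): Middle of the front edge of the slatted upper deck, at its top face, 93 mm above the lower deck; underside 85 mm above it. The upper deck covers the lanes from x = 1 to 91 mm of lane_mark, across both lanes; 40 to 60 mm tall pots stand on it from 46 mm behind this edge.
- shelf: Fixed steel counter shelf, light grey lower deck, dark frame, two lanes side by side. Lower deck 335 mm deep, 245 wide, its top 12 mm above the table; two posts on either side carry the upper deck. Origin on the table, midway between the lanes' home spots; lanes at y = -55 and +55 mm; x as for lane_mark.
- basket_shelved: Another basket alike, already home in the other lane of the shelf, 110 mm to one side of the empty one. It must stay. Origin at the centre of its underside.
- terracotta_pot: Bystander: terracotta cup-shaped pot, 72 mm across, 65 mm tall; origin at the centre of its underside.
- zinc_cup: Bystander: grey zinc cup, 68 mm across, 75 mm tall; origin at the centre of its underside.
- birch_block: Bystander: upright birch log block, pale bark with dark flecks, 76 mm across, 70 mm tall; origin at the centre of its underside.
- label_gun: Bystander: blue label gun lying on the table, about 225 mm long, 80 mm tall at its white roll, black handle; origin under its blue body.
- crate: Bystander: slatted wooden crate 160 x 120 x 80 mm near the far left of the table; origin at the centre of its underside.
- sprayer: Bystander: green bottle, 66 mm across, 170 mm tall, on the left of the table; origin at the centre of its underside.
There are look-alikes about, which are no part of the job. Leave any purple look-alike of the basket_top alone. Leave any pink look-alike of the basket_second alone.

How it is judged (in metres and radians):
On the way, in this order (a step that is already met when the one before it is completed fails the run):
1. the top basket is lifted clear of the stack, the second one staying nested in the third (z of basket_top in the frame of basket_second above 0.075 m and distance of basket_second from where it was at the start of the episode below 0.015 m), for 0.1 s.
2. the basket stands let go, upright, on the open front of the deck in line with the marked lane (x of basket_top in the frame of lane_mark between -0.215 and -0.09 m and y of basket_top in the frame of lane_mark between -0.03 and 0.03 m and z of basket_top in the frame of lane_mark between -0.004 and 0.005 m and angle between basket_top's own z axis and vertical below 0.06 rad and angle between the x axis of basket_top and the x axis of lane_mark, either way round below 0.25 rad and contact force between the fingers and basket_top below 0.05 N and linear speed of basket_top below 0.02 m/s), for 0.2 s.
3. the basket has been pushed home along the lane (x of basket_top in the frame of lane_mark between -0.008 and 0.006 m and y of basket_top in the frame of lane_mark between -0.012 and 0.012 m and z of basket_top in the frame of lane_mark between -0.004 and 0.005 m and angle between basket_top's own z axis and vertical below 0.06 rad and angle between the x axis of basket_top and the x axis of lane_mark, either way round below 0.12 rad), for 0.2 s.
At the end, for the whole second after the job is handed in: The top basket stands upright, let go and still, on the lower deck at the home spot of the marked lane (x -8 to +6 mm, y 12 mm, 0.12 rad); second and bottom baskets within 15 mm, the shelved one within 12 mm, of where they began (all of step 3 and linear speed of basket_top below 0.01 m/s and distance of each of basket_second, basket_bottom from where it was at the start of the episode below 0.015 m and distance of basket_shelved from where it was at the start of the episode below 0.012 m); the robot touches nothing.
It fails at once if the second or bottom basket is lifted by more than 8 mm or shifted by more than 15 mm (height (world z) of basket_second above 0.028 m or height (world z) of basket_bottom above 0.008 m or distance of any of basket_second, basket_bottom from where it was at the start of the episode above 0.015 m).
It fails at once if the basket is lifted off the deck (by more than 10 mm) while going into the lane (x of basket_top in the frame of lane_mark between -0.085 and 0.07 m and y of basket_top in the frame of lane_mark between -0.05 and 0.05 m and z of basket_top in the frame of lane_mark between 0.01 and 0.09 m).
It fails at once if the basket is dropped or thrown (faster than 0.45 m/s while not held) (linear speed of basket_top above 0.45 m/s and contact force between the fingers and basket_top below 0.05 N).
It fails at once if the basket is tipped beyond 0.6 rad (angle between basket_top's own z axis and vertical above 0.6 rad).
It fails at once if the basket already on the shelf is moved by more than 12 mm, or a bystander by more than 30 mm (distance of basket_shelved from where it was at the start of the episode above 0.012 m or distance of any of terracotta_pot, zinc_cup, birch_block, label_gun, crate, sprayer from where it was at the start of the episode above 0.03 m).
It also fails if it takes over 54 s, if anything falls off the work surface, if the arm or the gripper's body presses on something with over 40 N, if the wrist force passes 120 N, or if a joint passes its speed limit or range.

ROBOT

A 6-joint arm with a two-finger parallel gripper is mounted at the origin on the work surface. World frame = base frame: x ahead of the robot, y to its left, z up, the work surface at z = 0. Lengths are in mm, angles in rad, forces in N, time in s.
With the tool pointing down it reaches from about 250 to 850 mm from the base axis. Payload 12.5 kg.
Tool frame: the origin (TCP) lies midway between the tips of the shut fingers; the grasp point (between the pads) lies 19 mm behind it (bot.tcp_to_grasp is the z of the grasp point in the tool frame, in mm); z points along the fingers, y is the direction in which the jaws open and shut (so a half turn about z gives the same grasp; the last joint's range is limited). The gripper opens to 93 mm and grips with 3 to 60 N. Pads are 15 mm wide; open, the fingers measure 128 mm over their backs; the gripper's body (75 mm by 188 mm) begins 65 mm behind the grasp point.
Start: joints at [-1.246, 0.351, 1.652, -0, 1.139, -0.085], TCP at [219.151, -504.437, 218.633] pointing down, gripper open.
Joint ranges: [-2.75, 2.75], [-0.79, 2.1], [0.01, 2.65], [-1.57, 4.71], [0.07, 3.14], [-2.87, 2.87]. Speed limits (rad/s): [2.22, 2.22, 2.79, 3.14, 3.14, 3.14].

INTERFACE

Orientations are given as a unit quaternion [x, y, z, w].
In Python, from workcell import bot, gripper_open, close, telemetry, cams, hand_in gives the robot as it stands. The module is installed in compiled form; this text tells all that it offers. Calls block until the motion is done:
- bot.move_to(position, orientation): joint-space move of the TCP to a pose.
- bot.servo_line(position, rot=None, max_speed=150, guard=None): straight line of the TCP; rot=None keeps the orientation; max_speed is the mean speed in mm/s. With guard (N) it stops when the force on the tool has changed by that much, and returns True; else False.
- bot.move_j(angles): joint-space move.
- gripper_open() and close(effort=None): open the fingers fully, or close them until they stop; effort is the grip in N (None keeps the last).
- bot.wait(seconds).
- bot.ik(position, orientation): joint angles nearest the present ones, or None.
- telemetry.get_state(): the state.
- cams.camera(name): name is "side" or "top" or "wrist"; returns the picture (420x560x3 uint8, red, green, blue); there is no depth.
- cams.calibration(name): a dict with "fx", "fy", "cx", "cy" (pixels), "dist_coeffs" ([k1, k2, p1, p2, k3] as OpenCV has them; the pictures are not rectified), "extrinsics" (4x4, takes a point from camera to world coordinates); the wrist camera has in their place "hand_eye" (4x4, takes a point from camera to tool coordinates, whose origin is the TCP and whose axes are the flange's). Camera axes: x right, y down, z forward; pixel columns grow to the right and rows downward; lengths in mm; the calibration is good to about 2 mm. A picture is of the moment at which its call begins: read the wrist's pose just before it. calibration takes no time and is no camera call.
A pose or a line that the arm cannot do raises bot.IKError and nothing moves.
- hand_in(): hands the job in, once; it reports no verdict.
The state is a dict: "time": time; "joint_positions": joint angles; "qvel": joint speeds; "tau": joint torques, N m; "tcp_pos": TCP position; "tcp_rot": TCP orientation; "contact_force": force on the tool from outside, world axes, zero at the start; "wrist_torque": the same for the moment, N m; "grip_width": opening from 0.0 (shut) to 1.0 (fully open).
Only numpy, scipy, OpenCV 4.12 (cv2) and the standard library are available. Lean on these libraries where they do the work, as an engineer would, in place of code of your own. Each camera call takes 0.05 s, during which the arm holds its last target. There are 200 camera calls.

## Working session

There is one attempt and no reset: what is moved stays moved. The work goes in short steps, each a Python script; the robot and the scene stay as the last script left them, time stands still between calls to the robot, and variables do not carry over. Pictures are saved under pics/ and viewed, about 8 in all and at most 12, crops included, and the job is handed in when it is done.

```bash
mkdir -p pics; python3 - <<'E'
from workcell import bot,cams,telemetry
import cv2,numpy as np
for n in("top","side"):
    im=cams.camera(n); cv2.imwrite(f"pics/{n}0.png",im[:,:,::-1]); c=cams.calibration(n)
    print(n,c["fx"],c["cx"],c["cy"],c["dist_coeffs"],np.round(c["extrinsics"],3).tolist())
print(cams.calibration("wrist")); s=telemetry.get_state(); print(s["tcp_rot"],s["grip_width"],bot.tcp_to_grasp,s["time"])
E
```

```text
top 405.7137045195498 276.5928580180918 208.08716826391608 [-0.06981521  0.          0.          0.          0.        ] [[-0.016, -0.987, 0.161, 335.251], [-1.0, 0.013, -0.021, 9.254], [0.019, -0.161, -0.987, 1388.798], [0.0, 0.0, 0.0, 1.0]]
side 441.9493029779828 274.0798535683975 215.66001128516038 [-0.06954391  0.          0.          0.          0.        ] [[-0.73, -0.437, 0.525, -67.759], [-0.683, 0.481, -0.55, 674.582], [-0.012, -0.76, -0.649, 890.009], [0.0, 0.0, 0.0, 1.0]]
{'fx': 294.4121639349669, 'fy': 294.4121639349669, 'cx': 283.75591104179466, 'cy': 213.00535718986276, 'dist_coeffs': array([-0.02981941,  0.        ,  0.        ,  0.        ,  0.        ]), 'hand_eye': array([[ 5.81711642e-05, -9.63733037e-01, -2.66868189e-01,
         7.28381623e+01],
       [ 9.99999368e-01, -2.43528914e-04,  1.09742562e-03,
        -4.04531612e-01],
       [-1.12261544e-03, -2.66868084e-01,  9.63732414e-01,
        -1.65468689e+02],
       [ 0.00000000e+00,  0.00000000e+00,  0.00000000e+00,
         1.00000000e+00]])}
[ 9.79083901e-01  2.03456249e-01 -7.22713363e-05 -5.13941600e-04] 0.9987241084892843 -18.8 0.1
```

View pics/top0.png

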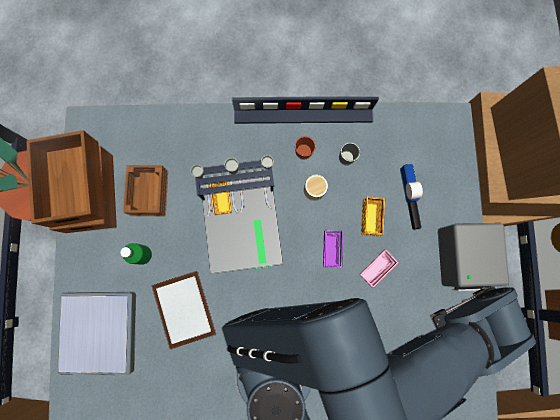

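View pics/side0.png

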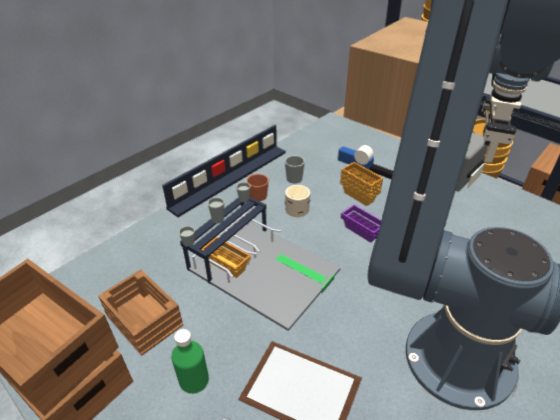

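The top view shows these candidates:
- Yellow nested stack at (373,216), which is the choice.
- Shelved yellow basket at (222,203), in the other lane.
- Purple look-alike at (333,248).
- Pink look-alike at (379,268).
- Yellow things on the rear rack, which are not baskets.

The green strip runs from (257,221) to (264,265). Next I'll get rough positions, then a close wrist look at each.

```bash
cat > h.py <<'E'
from workcell import bot,gripper_open,close,telemetry,cams,hand_in
import cv2,numpy as np
from scipy.spatial.transform import Rotation as R
def shot(n,save=None):
    c=cams.calibration(n); s=telemetry.get_state(); im=cams.camera(n)
    if n=="wrist":
        T=np.eye(4); T[:3,:3]=R.from_quat(s["tcp_rot"]).as_matrix(); T[:3,3]=s["tcp_pos"]; E=T@c["hand_eye"]
    else: E=c["extrinsics"]
    if save: cv2.imwrite(f"pics/{save}.png",im[:,:,::-1])
    return im,c,np.array(E)
def rays(uv,c,E):
    K=np.array([[c["fx"],0,c["cx"]],[0,c["fy"],c["cy"]],[0,0,1.]])
    p=cv2.undistortPoints(np.array(uv,float).reshape(-1,1,2),K,np.array(c["dist_coeffs"]))[:,0]
    return np.c_[p,np.ones(len(p))]@E[:3,:3].T
def onplane(uv,z,c,E):
    d=rays(uv,c,E); o=E[:3,3]; return o+d*((z-o[2])/d[:,2])[:,None]
def mask(im,lo,hi):
    return cv2.inRange(cv2.cvtColor(im,cv2.COLOR_RGB2HSV),lo,hi)
YEL=((12,110,60),(32,255,255)); GRN=((50,150,120),(75,255,255))
def blobs(m,amin=60):
    cs,_=cv2.findContours(m,cv2.RETR_EXTERNAL,cv2.CHAIN_APPROX_NONE)
    return sorted([k for k in cs if cv2.contourArea(k)>amin],key=cv2.contourArea)[::-1]
def rect(pts):
    (x,y),(w,h),a=cv2.minAreaRect(pts[:,:2].astype(np.float32))
    if w<h: w,h,a=h,w,a+90
    return np.round([x,y,w,h,(a+90)%180-90],1)   # long-axis angle, deg
def down(yaw): # tool down, jaws (y) perpendicular to yaw; tool x along yaw (deg)
    return (R.from_euler('z',yaw,degrees=True)*R.from_euler('x',180,degrees=True)).as_quat()
E
python3 - <<'E'
from h import *
im,c,E=shot("top")
for nm,rng,z,roi in(("stack",YEL,95,(355,190,395,245)),("shelved",YEL,67,(205,170,240,220)),("strip",GRN,12,(240,210,280,275))):
    m=mask(im,*rng); k=np.zeros_like(m); x0,y0,x1,y1=roi; k[y0:y1,x0:x1]=m[y0:y1,x0:x1]
    b=blobs(k,20)
    for q in b[:2]: print(nm,cv2.contourArea(q),rect(onplane(q.reshape(-1,2),z,c,E)))
s=telemetry.get_state(); print(R.from_quat(s["tcp_rot"]).as_euler('ZYX',degrees=True))
E
```

```text
stack 775.5 [ 516.7 -330.2  125.5   72.7   -5.5]
shelved 356.5 [571.3 164.7  71.1  61.8   6.8]
shelved 50.0 [634.1 171.8  60.6  13.6 -82.9]
strip 249.5 [446.8  39.8 144.6  23.4   6.7]
[ 2.34808169e+01 -3.69890168e-03 -1.79950421e+02]
```

View both.

```bash
python3 - <<'E'
from h import *
bot.move_to([516,-330,270],down(-5.5))
im,c,E=shot("wrist","w_stack")
for q in blobs(mask(im,*YEL),300)[:3]: print(cv2.boundingRect(q),rect(onplane(q.reshape(-1,2),95,c,E)))
bot.move_to([490,50,300],down(6.7))
im2,c,E=shot("wrist","w_lane")
for q in blobs(mask(im2,*GRN),100)[:3]: print("g",cv2.boundingRect(q),rect(onplane(q.reshape(-1,2),12,c,E)))
for q in blobs(mask(im2,*YEL),100)[:3]: print("y",cv2.boundingRect(q),rect(onplane(q.reshape(-1,2),67,c,E)))
cv2.imwrite("pics/w2.png",cv2.resize(np.vstack([im,im2]),(560,600) if 0 else (448,600+72-72))[:,:,::-1])
print(telemetry.get_state()["time"])
E
```

```text
(256, 354, 304, 31) [ 243.3 -490.9  450.5   48.1   84.4]
(261, 142, 53, 102) [ 515.9 -334.4  121.5   60.4   -5.9]
(98, 91, 54, 57) [ 618.8 -162.8   60.1   59.7  -11.9]
g (277, 164, 16, 90) [442.6  41.8 146.7  24.9   6.6]
y (0, 0, 82, 127) [610.6 376.5 151.3 110.9  -1.5]
y (256, 354, 304, 31) [ 205.9 -202.6  527.6   56.   -83.4]
y (497, 154, 63, 96) [ 500.2 -302.1  152.8   91.1   20.9]
2.9833
```

View pics/w_stack.png

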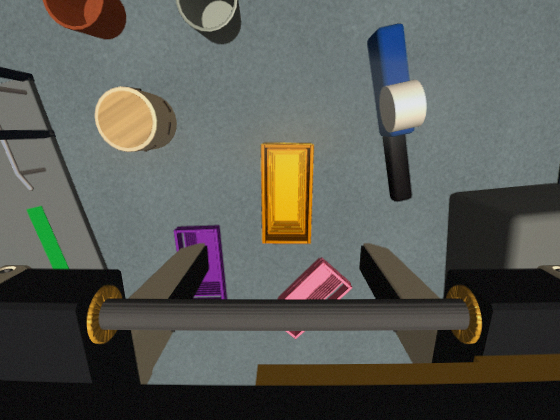

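View pics/w_lane.png

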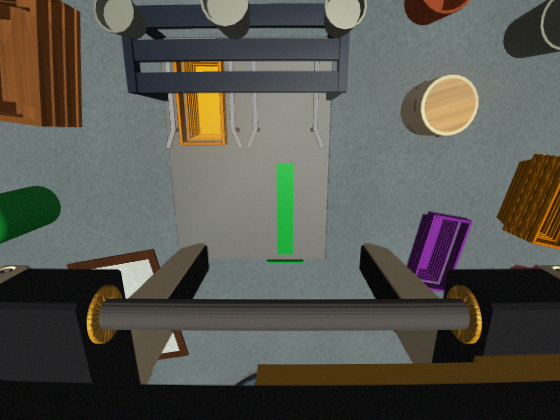

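The wrist view shows the top basket's rim at about (287,193). Its measured size of 121.5 x 60.4 mm matches the given collar. In the second view the strip is at (285,208), the lane rails are at (252,147) and (325,147), and the shelved basket's near rim is at (203,145). Next I'll cross-check the lane origin.

```bash
python3 - <<'E'
from h import *
# pose of the w_lane picture: arm still there
im,c,E=shot("wrist")
yaw=np.radians(6.6); a=np.array([np.cos(yaw),np.sin(yaw)]); n=np.array([-a[1],a[0]]); s0=np.array([442.6,41.8])
def L(name,uv,z):
    p=onplane([uv],z,c,E)[0,:2]-s0; print(name,"along",round(p@a,1),"across",round(p@n,1))
L("tag/front edge",(285,261),12); 
L("shelf rim L",(180,146),67);L("shelf rim R",(226,146),67)
L("upper front edge L",(137,92),105);L("upper front edge R",(347,93),105);L("upper mid",(240,93),105)
L("flare tip L",(250,147),57);L("flare tip R",(325,147),57);L("rail L",(251,95),57);L("rail R",(318,97),57)
L("deck edge R",(327,259),12);L("deck edge L",(179,261),12)
for z in (57,62): 
  for v in(110,120,130,140,148): print(v)
  break
cv2.imwrite("pics/crop.png",cv2.resize(im[60:280,160:360],(727,800))[:600,:,::-1])
E
```

```text
tag/front edge along -87.8 across -0.9
shelf rim L along 103.0 across 139.0
shelf rim R along 102.8 across 77.8
upper front edge L along 166.0 across 170.6
upper front edge R along 164.3 across -71.1
upper mid along 164.1 across 51.6
flare tip L along 101.0 across 47.2
flare tip R along 101.0 across -54.6
rail L along 167.3 across 44.0
rail R along 164.9 across -43.2
deck edge R along -84.2 across -71.1
deck edge L along -88.1 across 177.2
110
120
130
140
148
```

View pics/crop.png

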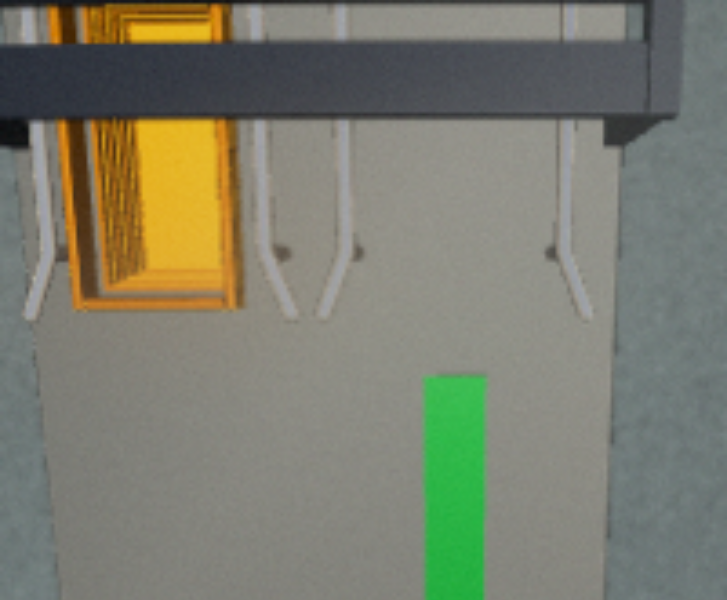

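Every cue puts home about 162.5 mm along and -1.5 mm across from the strip's centre:
- **Along:** front edge 163, shelved rim 161–163, upper edge 164, flare tips 163.
- **Across:** about -1.5.

Next is the grasp.

```bash
cat >> h.py <<'E'
YAW=6.6; a=np.array([np.cos(np.radians(YAW)),np.sin(np.radians(YAW))]); n=np.array([-a[1],a[0]])
HOME=np.array([442.6,41.8])+162.5*a-1.5*n
def lane(x,y,z): return list(HOME+x*a+y*n)+[z]
def st(msg=""):
    s=telemetry.get_state(); print(msg,round(s["time"],2),np.round(s["tcp_pos"],1),np.round(s["contact_force"],1),round(s["grip_width"],3)); return s
E
python3 - <<'E'
from h import *
print(HOME)
S=[515.9,-334.4]; q=down(-5.9)
for p,r in((lane(-150,0,180),down(YAW)),(lane(-150,0,52),down(YAW)),(lane(-230,0,180),down(YAW)),(lane(-60,0,42),down(YAW))): print(np.round(bot.ik(p,r),2))
bot.move_to(S+[180],q)
im,c,E=shot("wrist")
for k in blobs(mask(im,*YEL),300)[:3]: print(cv2.boundingRect(k),rect(onplane(k.reshape(-1,2),95,c,E)))
print(bot.servo_line(S+[80],max_speed=60,guard=4)); st("down")
close(15); st("closed"); shot("wrist","grip")
E
```

```text
[604.19548014  58.98722781]
[-0.01  0.23  1.92 -0.    0.99  1.45]
[-0.01  0.45  2.01 -0.    0.67  1.45]
[-0.04  0.08  2.1  -0.    0.95  1.42]
[ 0.01  0.59  1.79 -0.    0.77  1.47]
(249, 147, 71, 133) [ 516.1 -334.3  121.8   60.2   -5.9]
(256, 354, 304, 31) [ 334.3 -452.6  332.1   35.5   84.1]
(36, 81, 71, 74) [ 618.4 -167.7   59.1   58.    83.7]
False
down 6.39 [ 516.  -334.5   80.3] [-0.1 -0.1  0. ] 1.0
closed 7.02 [ 515.9 -334.4   80. ] [ 0.2 -0.4 -0.5] 0.642
```

View pics/grip.png

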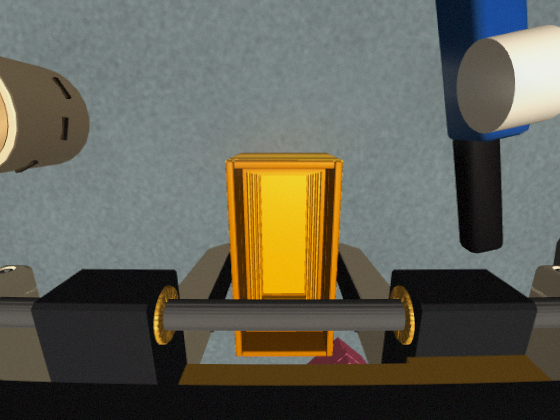

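The fingers are on both long sides of the collar, near (235,270) and (335,270). The opening is 0.642 x 93 = 59.7 mm, which matches the 60 mm width. I'll lift slowly.

```bash
python3 - <<'E'
from h import *
s=st(); p=[515.9,-334.4]
bot.servo_line(p+[120],max_speed=40); st("up40")
bot.servo_line(p+[185],max_speed=80); bot.wait(.2); st("up105")
im,c,E=shot("side","lifted")
cv2.imwrite("pics/lift.png",cv2.resize(im[100:250,280:440],(640,600))[:,:,::-1])
E
```

```text
7.07 [ 515.9 -334.4   80. ] [-0.2  0.5 -0.2] 0.64
up40 8.22 [ 515.8 -334.3  119.7] [ 0.4 -0.6 -0.8] 0.647
up105 9.38 [ 515.7 -334.3  184.5] [-0.5  0.2 -0.6] 0.644
```

View pics/lift.png

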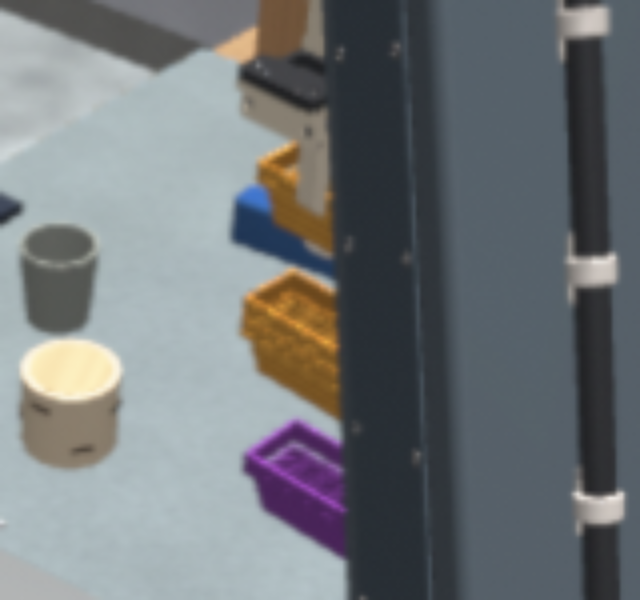

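One basket hangs in the gripper at crop (300,190). The two others are still nested on the table at (295,340), clear below it. Now I'll carry it across and place it.

```bash
python3 - <<'E'
from h import *
q=down(YAW)
bot.move_to(lane(-150,0,185),q); st("over")
bot.servo_line(lane(-150,0,70),max_speed=80); bot.wait(.2); f0=st("low")
print(bot.servo_line(lane(-150,0,51.5),max_speed=15,guard=2.5)); st("down")
gripper_open(); bot.wait(.4); st("open")
bot.servo_line(lane(-150,0,150),max_speed=100)
bot.servo_line(lane(-190,0,230),max_speed=150)
im,c,E=shot("wrist","placed")
for k in blobs(mask(im,*YEL),300)[:3]:
    r=rect(onplane(k.reshape(-1,2),67,c,E)); d=r[:2]-HOME; print(cv2.boundingRect(k),r,"lane",np.round([d@a,d@n],1))
st()
E
```

```text
over 10.85 [455.8  41.1 185.1] [ 0.3  0.5 -1. ] 0.644
low 12.63 [455.3  41.7  70.2] [ 0.4  0.3 -0.6] 0.648
True
down 13.77 [455.1  41.7  52. ] [-1.4  0.3  5.3] 0.643
open 14.9 [454.7  41.8  51.5] [ 0.4  0.6 -0.5] 1.002
(256, 354, 304, 31) [ 193.  -168.6  434.6   45.8  -83.4] lane [-434.6 -178.8]
(255, 107, 58, 109) [453.6  41.5 118.4  60.4   6.6] lane [-1.516e+02 -1.000e-01]
(140, 0, 69, 76) [565.6 164.3  68.8  64.6   6.1] lane [-26.2 109.1]
 16.83 [415.3  37.2 229.1] [0.7 0.8 0.2] 1.006
```

View pics/placed.png

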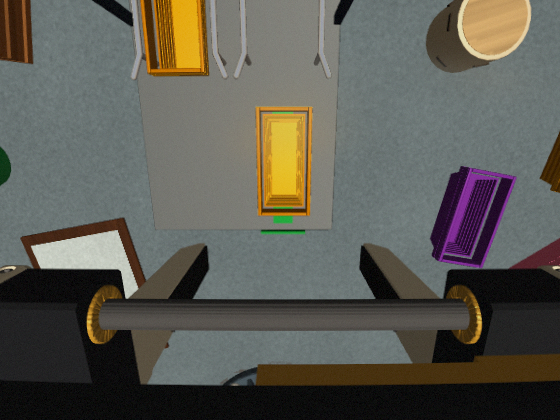

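The basket stands square at (284,160). It measures lane x -151.6, y -0.1 and yaw 6.6 degrees, with the rail tips ahead at (238,77) and (325,77). Now I'll shut the fingers and push from behind, first only to the mouth.

```bash
python3 - <<'E'
from h import *
_,c,E=shot("wrist")
for uv in((238,77),(327,77)):
    d=onplane([uv],57,c,E)[0,:2]-HOME; print("tip",np.round([d@a,d@n],1))
close(10)
bot.servo_line(lane(-242,0,110),max_speed=150)
bot.servo_line(lane(-242,0,43),max_speed=80); st("behind")
print(bot.servo_line(lane(-120,0,43),max_speed=50,guard=8)); st("mid")
im,c,E=shot("wrist","mid")
for k in blobs(mask(im,*YEL),300)[:4]:
    r=rect(onplane(k.reshape(-1,2),67,c,E)); d=r[:2]-HOME; print(cv2.boundingRect(k),r,"lane",np.round([d@a,d@n],1))
E
```

```text
tip [-61.4  48.3]
tip [-61.4 -46.1]
behind 20.35 [364.1  31.2  43.3] [ 0.3  0.1 -0.1] 0.004
False
mid 22.94 [484.9  45.2  43. ] [ 0.7 -0.3 -0.5] 0.005
(213, 0, 141, 260) [552.2  53.2 118.1  59.8   6.6] lane [-52.3   0.2]
(0, 0, 139, 157) [568.  158.   70.1  66.8 -84.1] lane [-24.6 102.5]
(44, 357, 375, 28) [418.   70.5 228.5  20.2 -83.5] lane [-183.6   32.8]
```

View pics/mid.png

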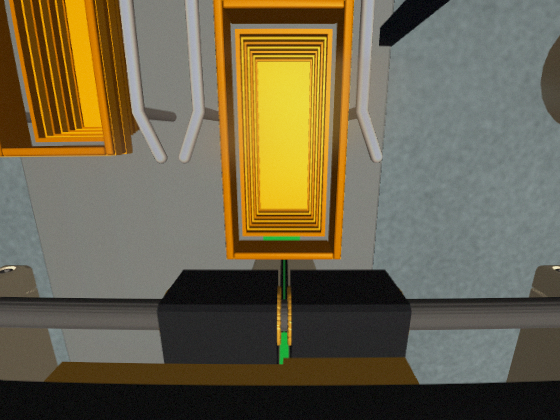

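The basket is straight between the rails, with its rear rim at (284,257) and lane y 0.2. The tool-to-basket offset is 67.7 mm, so I expect the bar at TCP x of about -66.

```bash
python3 - <<'E'
from h import *
print(bot.servo_line(lane(-80,0,43),max_speed=50,guard=8)); st("near")
print(bot.servo_line(lane(-56,0,43),max_speed=15,guard=5)); s=st("end")
print("tool lane x",(np.array(s["tcp_pos"][:2])-HOME)@a)
bot.servo_line(lane(-100,0,43),max_speed=80)
bot.servo_line(lane(-150,0,250),max_speed=200); st("away")
im,c,E=shot("wrist","home")
for k in blobs(mask(im,*YEL),100)[:6]:
    r=rect(onplane(k.reshape(-1,2),67,c,E)); d=r[:2]-HOME; print(cv2.boundingRect(k),r,"lane",np.round([d@a,d@n],1))
E
```

```text
False
near 23.94 [524.5  49.8  43. ] [-0.7  0.2 -0.2] 0.008
True
end 25.01 [540.9  51.7  42.6] [-0.2  0.2  0.4] 0.004
tool lane x -63.753654486358926
away 26.82 [454.9  41.8 249.2] [-0.8 -0.2 -0.4] 0.008
(44, 357, 375, 28) [183.1  91.7 563.5  50.  -83.4] lane [-414.5   80.9]
(152, 45, 63, 70) [568.4 164.9  70.6  64.    6.3] lane [-23.4 109.3]
(256, 45, 56, 67) [582.1  56.2  67.2  60.5   6.6] lane [-22.3  -0.2]
(448, 33, 59, 64) [ 622.1 -152.    65.    63.9  -82. ] lane [  -6.5 -211.6]
(13, 0, 37, 98) [584.3 333.3  98.5  36.5  -1.7] lane [ 11.8 274.8]
(524, 136, 36, 89) [ 501.2 -270.8  112.3   44.6   20.9] lane [-140.2 -315.8]
```

View pics/home.png

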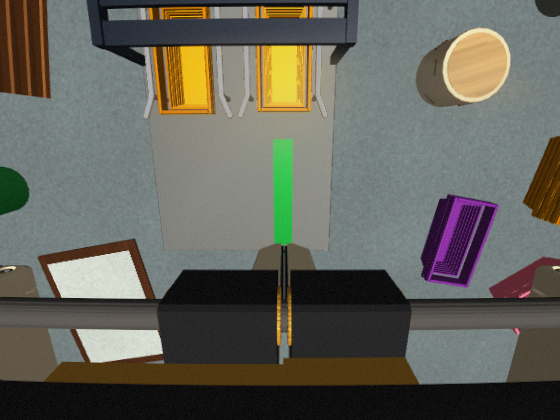

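Both baskets sit side by side under the deck, with near rims at (284,110) and (186,112). The marked one's near rim works out to lane x -56, so its centre is about +4 ± 2 mm, y -0.2, yaw 6.6 degrees. The guard stop agrees at +4, and a stop on the bar means about +2. Last I'll check the stack numerically, then hand in.

```bash
python3 - <<'E'
from h import *
im,c,E=shot("top","end"); m=mask(im,*YEL); k=np.zeros_like(m); k[180:250,350:400]=m[180:250,350:400]
for b in blobs(k,20)[:2]: print("stack z75",rect(onplane(b.reshape(-1,2),75,c,E)))
k=np.zeros_like(m); k[165:225,200:285]=m[165:225,200:285]
for b in blobs(k,20)[:5]: print(rect(onplane(b.reshape(-1,2),67,c,E)))
hand_in()
E
```

```text
stack z75 [ 517.6 -332.7  123.2   68.4   -5.8]
[571.4 164.9  70.8  61.4   6.8]
[604.5  56.3  60.   29.8 -83.4]
[634.1 171.8  60.6  13.6 -82.9]
[647.8  61.8  60.4  12.7 -82.9]
the job is handed in; nothing more can be done
```

I took the top basket off the stack, stood it on the open front of the marked lane and let go. With shut fingers I then pushed it back until a 5 N guard stopped it at the bar, and backed the arm away before handing in at about 27 s.

**Basket:** the last wrist picture puts it at lane x of about +4 ± 2 mm (allowed -8 to +6), y -0.2 mm and yaw 6.6°, in line with the lane. The push stop also gave +4 mm, although touching the bar should read +2. I put the difference down to my lane origin, which is only good to about 2 mm.

**Other baskets:** the two left in the stack measure within about 2–3 mm of where the top basket was, at the same yaw. That is within measuring error. The shelved basket is unchanged, within about 0.2 mm.

**Checks:** no check failed. I did not re-measure the bystanders; the arm passed well clear of them.

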